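# Bolt the games box shut

### The arm

A 6-joint arm with a two-finger parallel gripper is mounted at the origin on the work surface. World frame = base frame: x ahead of the robot, y to its left, z up, the work surface at z = 0. Lengths are in mm, angles in rad, forces in N, time in s.
With the tool pointing down it reaches from about 225 to 875 mm from the base axis. Payload 3.4 kg.
Tool frame: the origin (TCP) lies on the centre line of the jaws, within the pads' length; the fingertips stand 14 mm ahead of it and the grasp point (between the pads) lies 5 mm behind it (bot.finger_overhang is the distance from the TCP to the fingertips, in mm); z points along the fingers, y is the line along which they close (so a half turn about z gives the same grasp; the last joint's range is limited). The gripper opens to 85 mm and grips with 20 to 120 N. Pads are 22 mm wide; open, the fingers measure 114 mm over their backs; the gripper's body (76 mm by 85 mm) begins 54 mm behind the grasp point. The pads swing forward as they close: fully open they stand 13 mm farther back than shut.
Start: joints at [-1.442, 0.276, 1.505, -0, 1.361, -0.121], TCP at [142.143, -557.186, 245.328] pointing down, gripper open.
Joint ranges: [-2.89, 2.89], [-0.75, 2.08], [0.22, 2.7], [-1.18, 4.32], [0.11, 2.71], [-2.7, 2.7]. Speed limits (rad/s): [2.57, 2.57, 3.14, 3.14, 3.14, 3.14].

### API

Orientations are given as a 3x3 rotation matrix whose columns are the frame's x, y, z axes.
In Python, from plant import bot, camera gives the robot as it stands. The module is installed in compiled form; this text tells all that it offers. Calls block until the motion is done:
- bot.movep(position, orientation): joint-space move of the TCP to a pose.
- bot.servo_line(position, orientation=None, speed=150): straight line of the TCP; orientation=None keeps the orientation; speed is the mean speed in mm/s.
- bot.set_joints(angles): joint-space move.
- bot.move_gripper(opening, grip_force=None): finger opening in mm; grip_force is the grip in N (None keeps the last); returns when the fingers have stopped.
- bot.wait(seconds).
- bot.inverse_kinematics(position, orientation): joint angles nearest the present ones, or None.
- bot.state(): the state.
- camera(name): name is "side" or "top" or "wrist"; returns a dict with "img" (420x560x3 uint8, blue, green, red), "K" (3x3 intrinsics, pixels), "R" (3x3) and "t" (3): a world point X has camera coordinates R X + t; the wrist camera has in their place "T_tool_cam" (4x4, takes a point from camera to tool coordinates, whose origin is the TCP and whose axes are the flange's). Camera axes: x right, y down, z forward; pixel columns grow to the right and rows downward; lengths in mm; the calibration is good to about 2 mm. A picture is of the moment at which its call begins: read the wrist's pose just before it. There is no depth.
A pose or a line that the arm cannot do raises bot.PlanningError and nothing moves.
- bot.sign_off(): hands the job in; it is judged then, once.
The state is a dict: "time_s": time; "joint_positions": joint angles; "qvel": joint speeds; "joint_torque": joint torques, N m; "ee_pos": TCP position; "ee_rot": TCP orientation; "wrist_force": force on the tool from outside, world axes, zero at the start; "ft_torque": the same for the moment, N m; "gripper_width": finger opening in mm; "finger_force": force on a finger pad.
Only numpy, scipy, OpenCV 4.12 (cv2) and the standard library are available. Lean on these libraries where they do the work, as an engineer would, in place of code of your own. Each camera call takes 0.05 s, during which the arm holds its last target. There are 200 camera calls.

### The job

The wooden games box on the TV bench stands open and its barrel bolt sticks out in the lid's way. Draw the bolt right back, then swing the lid fully shut without slamming it, and only then slide the bolt fully home through the keeper on the lid. Leave everything else on the bench where it is, and the dice in the box.

Things in the scene. Friction and masses are not known exactly. Their poses are not given: they have to be found in the camera images.
- games_box: Pale wooden box, fixed, 215 (x) x 170 (y) x 70 mm high. Origin: centre of its underside; x from the bolt end (near the robot) to the hinge end. Front part, x -107 to -22 mm: solid deck, top at z 70 mm, with two bolt guide straps at x -98 and -31 mm (6 mm in x, 20 mm in y, tops at z 88 mm). Rest, x -22 to 108 mm: open compartment (walls 8 mm, rim z 62 mm, floor z 8 mm) under the lid.
- bolt (a joint): Slide of the steel barrel bolt along the box's +x, in m: 0 = drawn right back, 0.045 = fully home (end stops at both). Rod 10 mm thick, 71 mm long, axis at box y 0, z 80 mm; its nose is at box x = -30 mm + joint. The lid's free edge shuts at box x -22 mm, so a bolt more than 7 mm out blocks the lid. Slides with about 2 N and stays where it is left.
- bolt_post (a point): Top of the bolt's upright steel post handle (12 mm thick, ball end 14 mm, top at box z 114 mm, 26 mm above the guide straps), box y 0, box x = -85 mm + joint bolt. It can be pushed either way along the track with the fingers.
- lid (a joint): Angle of the lid in rad: 0 = shut, larger = more open (1.7 at most); hinged at the box's far (+x) edge. Stiff hinge: the lid stays where it is left and must be pushed all the way.
- lid_hinge (a point): Middle of the hinge axis: box x 107.5, y 0, z 66 mm. The axis runs along box y.
- lid_edge (a point): Middle of the lid's free edge on its upper face, 130 mm from the hinge. The lid is a plain board 130 x 170 x 8 mm, its upper face 4 mm above the hinge axis when shut, then level with the deck.
- keeper (a point): Centre of the steel keeper, an arch on the lid's upper face 112 mm from the hinge, at box y 0: 8 mm thick along x, 28 mm wide along y, 22 mm high, opening 18 mm wide and 18 mm high. With the lid shut the bolt's rod runs through it.
- die0: White plastic die, 16 mm, in the box. Origin under its centre.
- die1: The other white plastic die, 16 mm, in the box. Origin under its centre.
- dish: Round white ceramic incense dish, 104 mm across, 24 mm high, origin under its centre. Leave alone.
- tin: Closed metal bottle cap tin, 76 mm across, 46 mm high, origin under its centre. Leave alone.
- coaster: Round wooden coaster, 96 mm across, 9 mm thick, origin under its centre. Leave alone.
- clip: Small dark steel spring clip lying down, 55 x 10 x 16 mm, origin under its centre. Leave alone.
- remote: Black remote control, 150 x 45 x 18 mm, origin under its centre. Leave alone.

How it is judged (in metres and radians):
On the way, in this order (a step that is already met when the one before it is completed fails the run):
1. the bolt is drawn right back (within 6 mm) while the lid is still open (value of joint bolt below 0.006 m and value of joint lid above 0.5 rad), for 0.2 s.
2. the lid is shut with the bolt still back (value of joint lid below 0.04 rad and value of joint bolt below 0.008 m), for 0.2 s.
3. the bolt is slid home through the keeper of the shut lid (value of joint lid below 0.04 rad and value of joint bolt above 0.041 m), for 0.2 s.
At the end, for the whole second after the job is handed in: The lid is shut (within 0.04 rad), the bolt is within 4 mm of fully home, both are at rest, and both dice lie inside the box (all of step 3 and velocity of joint bolt below 0.01 m/s and velocity of joint lid below 0.05 rad/s and x of die0 in the frame of games_box between -0.022 and 0.108 m and y of die0 in the frame of games_box between -0.085 and 0.085 m and height (world z) of each of die0, die1 below 0.06 m and x of die1 in the frame of games_box between -0.022 and 0.108 m and y of die1 in the frame of games_box between -0.085 and 0.085 m); the robot touches nothing.
It fails at once if the lid is slammed (swung shut faster than 3 rad/s) (velocity of joint lid below -3 rad/s).
It fails at once if the dish, tin, coaster, clip or remote is moved more than 25 mm (distance of any of dish, tin, coaster, clip, remote from where it was at the start of the episode above 0.025 m).
It also fails if it takes over 58 s, if anything falls off the work surface, if the arm or the gripper's body presses on something with over 40 N, if the wrist force passes 120 N, or if a joint passes its speed limit or range.

## Working session

There is one attempt and no reset: what is moved stays moved. The work goes in short steps, each a Python script; the robot and the scene stay as the last script left them, time stands still between calls to the robot, and variables do not carry over. Pictures are saved under pics/ and viewed, at most 10 in all, crops included, and the job is handed in when it is done.

```bash
mkdir -p pics; ls; python3 - <<'E'
from plant import bot,camera
import cv2,pickle
d={}
for n in("top","side"):
    c=camera(n);d[n]=c;cv2.imwrite(f"pics/{n}0.png",c["img"]);print(n,c["K"],c["R"],c["t"])
pickle.dump(d,open("c0.pkl","wb"))
print(bot.state()["time_s"])
E
```

```text
pics
top [[387.60451291   0.         285.98187578]
 [  0.         387.60451291 211.4354349 ]
 [  0.           0.           1.        ]] [[-0.02703009 -0.99954602 -0.01330888]
 [-0.99223539  0.02844454 -0.12107785]
 [ 0.12140145  0.0099328  -0.99255379]] [ 28.90051685 549.46330265 808.80478767]
side [[381.02241565   0.         281.83251485]
 [  0.         381.02241565 212.88951342]
 [  0.           0.           1.        ]] [[-0.86455144 -0.50245803  0.00931344]
 [-0.29442267  0.49140368 -0.81965707]
 [ 0.40726662 -0.71137779 -0.57277879]] [463.3444344  244.20266601 732.85340499]
0.1
```

View pics/top0.png

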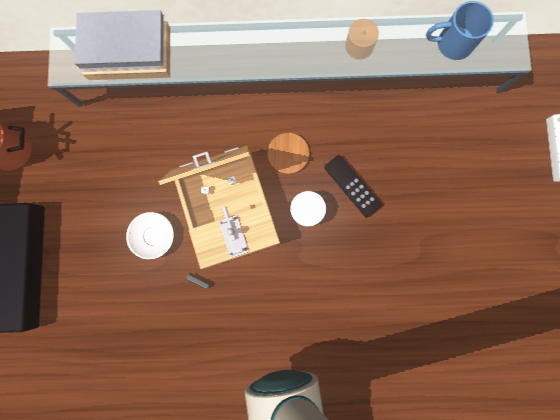

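View pics/side0.png

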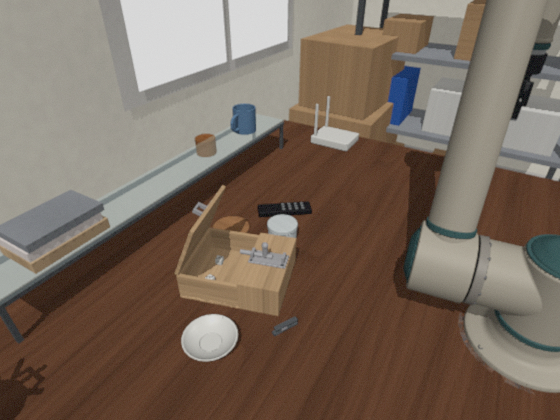

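The top view shows the box around (228,210): deck corners near (201,268) and (279,242), the lid open at the top around (205,165), and the bolt around (233,235). Next I'll crop in for accurate corners.

```bash
python3 - <<'E'
import cv2,pickle
d=pickle.load(open("c0.pkl","rb"))
a=cv2.resize(d["top"]["img"][140:275,155:290],None,fx=4.4,fy=4.4,interpolation=cv2.INTER_CUBIC)
cv2.imwrite("pics/t1.png",a)
b=cv2.resize(d["side"]["img"][180:315,170:305],None,fx=4.4,fy=4.4,interpolation=cv2.INTER_CUBIC)
cv2.imwrite("pics/s1.png",b)
E
```

```text
(no output)
```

View pics/t1.png

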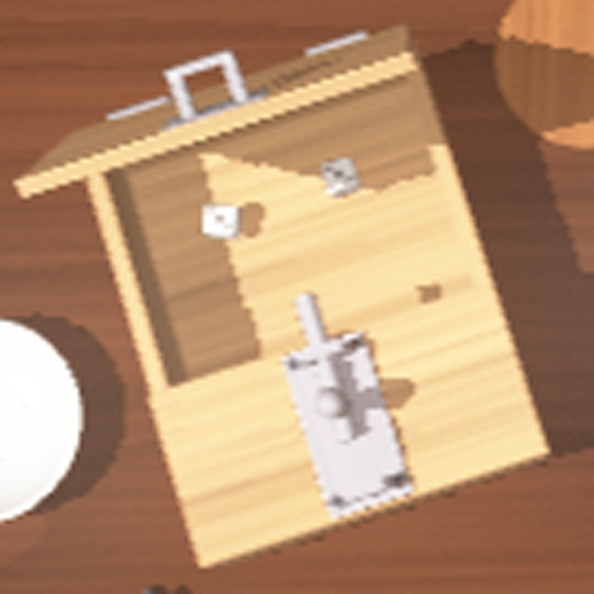

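View pics/s1.png

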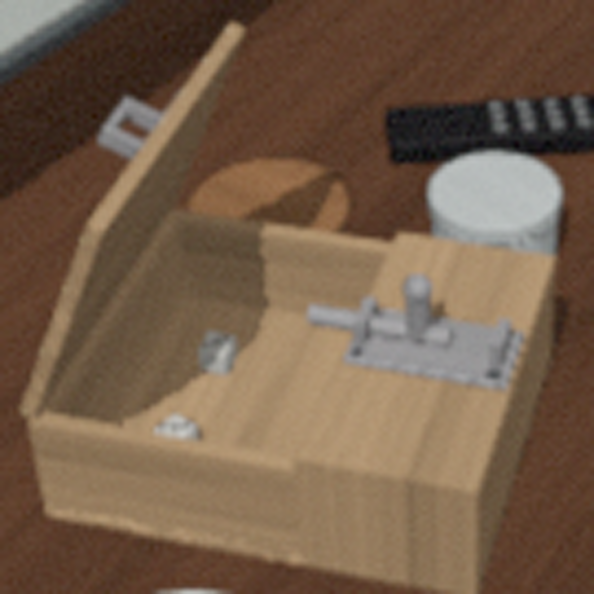

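```bash
cat > geo.py <<'E'
import numpy as np,pickle
from scipy.optimize import least_squares
d=pickle.load(open("c0.pkl","rb"))
def proj(n,X):
    c=d[n];p=c["K"]@(c["R"]@X+c["t"]);return p[:2]/p[2]
def world(q,p):
    c,s=np.cos(q[2]),np.sin(q[2]);return np.array([q[0]+c*p[0]-s*p[1],q[1]+s*p[0]+c*p[1],p[2]])
def lid(a,r,h,y):return np.array([107.5-r*np.cos(a)+h*np.sin(a),y,66+r*np.sin(a)+h*np.cos(a)])
E
python3 - <<'E'
from geo import *
off={"top":(155,140),"side":(170,180)}
P=[("top",201,566,lambda q:(-107.5,85,70)),("top",549,455,lambda q:(-107.5,-85,70)),("top",332,402,lambda q:(-85+q[4],0,110)),
("top",305,296,lambda q:(-30+q[4],0,80)),("top",17,187,lambda q:lid(q[3],130,0,85)),("top",413,62,lambda q:lid(q[3],130,0,-85)),
("side",555,258,lambda q:(-107.5,-85,70)),("side",478,490,lambda q:(-107.5,85,70)),("side",45,515,lambda q:(107.5,85,0)),
("side",418,283,lambda q:(-85+q[4],0,110)),("side",308,317,lambda q:(-30+q[4],0,80)),
("side",237,27,lambda q:lid(q[3],130,0,-85)),("side",95,230,lambda q:lid(q[3],130,0,85))]
def f(q):return np.concatenate([proj(n,world(q,g(q)))-(np.array([u,v])/4.4+off[n]) for n,u,v,g in P])
r=least_squares(f,[500,50,0.2,1.4,30],x_scale=[100,100,.3,.3,20])
print(r.x,np.round(r.fun.reshape(-1,2),1).tolist())
q=r.x;print("post",world(q,(-85+q[4],0,114)),"edge",world(q,lid(q[3],130,4,0)))
np.save("q.npy",q)
# other objects from top
c=d["top"]
for n,u,v,z in[("dish",150,236,24),("tin",308,208,46),("coaster",288,153,9),("clip",200,281,10)]:
    w=c["R"].T@np.linalg.solve(c["K"],[u,v,1]);C=-c["R"].T@c["t"];print(n,(C+w*(z-C[2])/w[2]).round())
E
```

```text
[5.60138844e+02 1.40745982e+02 2.93541132e-01 1.17236893e+00
 2.72323918e+01] [[0.0, -0.0], [-0.3, -1.0], [-0.5, -0.2], [-0.0, -0.4], [0.6, 0.2], [0.3, -0.7], [0.3, 0.1], [0.1, 1.2], [0.4, 0.5], [0.2, 0.7], [0.6, -0.2], [0.4, -0.3], [0.0, -0.0]]
post [504.84222945 124.03128924 114.        ] edge [618.29091795 158.32380465 187.36927063]
dish [506. 313.  24.]
tin [555. -34.  46.]
coaster [687.   6.   9.]
clip [405. 206.  10.]
```

The fit is good to about 1 px: the box is at (560,141) with yaw 0.294, the lid is at 1.17 rad and the bolt is at 27 mm. Next I'll draw the bolt back with closed fingers.

```bash
cat > mv.py <<'E'
from geo import *
from plant import bot,camera
q=np.load("q.npy");c,s=np.cos(q[2]),np.sin(q[2])
Rs=[np.array([[k*c,k*s,0],[k*s,-k*c,0],[0,0,-1]]) for k in(1,-1)]
def tcp(x,y,tipz):return world(q,(x,y,tipz+bot.finger_overhang))
ex=np.array([c,s,0])
def F():
    f=np.array(bot.state()["wrist_force"]);return np.array([f@ex,f@[-s,c,0],f[2]])
E
python3 - <<'E'
from mv import *
print(bot.finger_overhang,bot.state()["ee_rot"]);bot.move_gripper(0,40);print(bot.finger_overhang,bot.state()["gripper_width"])
xs=-85+q[4]
R=min((r for r in Rs if bot.inverse_kinematics(tcp(xs+30,0,190),r) is not None),key=lambda r:abs(np.array(bot.inverse_kinematics(tcp(xs+30,0,190),r))[5]))
np.save("R.npy",R)
bot.movep(tcp(xs+30,0,190),R);F0=F()
bot.servo_line(tcp(xs+30,0,94),speed=80);print("down",F()-F0)
x=xs+30
while x>-85+14:
    x-=3;bot.servo_line(tcp(x,0,94),speed=30);f=F()-F0
    if abs(f[0])>12:break
print(x,f,bot.state()["time_s"])
cc=camera("top");import cv2;cv2.imwrite("pics/t2.png",cv2.resize(cc["img"][140:275,155:290],None,fx=4,fy=4))
E
```

```text
14.0 [[ 9.68953928e-01  2.47241243e-01 -2.29482846e-04]
 [ 2.47241279e-01 -9.68952529e-01  1.65707102e-03]
 [ 1.87338315e-04 -1.66236311e-03 -9.99998601e-01]]
14.0 0.07910932012760107
down [-0.73812036 -1.72836634 -0.7439011 ]
-72.76760822834923 [13.65977878 -0.37670852 -9.46640198] 8.7667
```

View pics/t2.png

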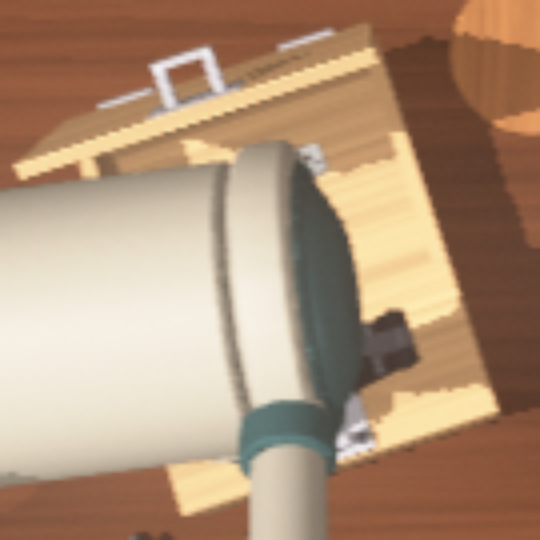

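The arm hides the bolt in this view. I'll back off, raise the arm and measure the post from the side camera.

```bash
python3 - <<'E'
from mv import *
import cv2
bot.servo_line(tcp(-66,0,94),speed=60);bot.servo_line(tcp(-60,0,240),speed=200)
cc=camera("side");print(bot.state()["time_s"])
im=cv2.resize(cc["img"][180:315,170:305],None,fx=4.4,fy=4.4,interpolation=cv2.INTER_CUBIC)
for j,col in((0,(0,0,255)),(10,(0,255,0))):
  for p in((-85+j,0,110),(-30+j,0,80)):
    u=(proj("side",world(q,p))-(170,180))*4.4;cv2.circle(im,tuple(int(v) for v in u),3,col,-1)
cv2.imwrite("pics/s2.png",im)
E
```

```text
10.0167
```

View pics/s2.png

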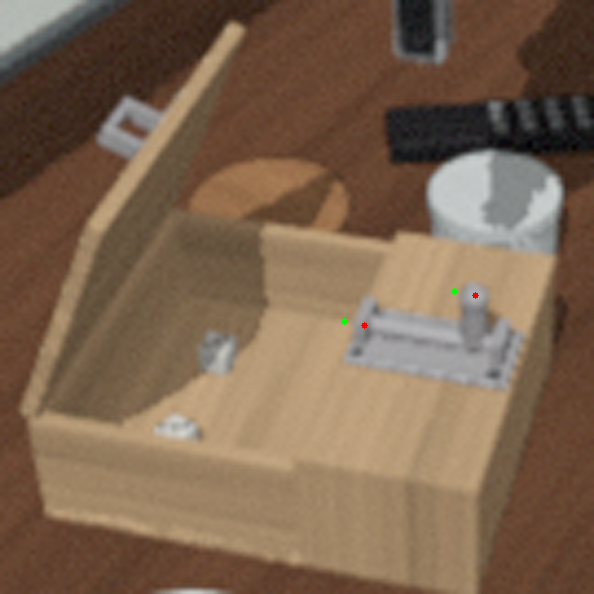

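The bolt is fully back: the ball at (475,294) sits on the predicted 0 mm mark. Next is the lid.

```bash
python3 - <<'E'
from mv import *
r,y=115,-45
def corner(a,gap):  # TCP tip position keeping bottom -x corner on the lid face, gap along normal
    p=lid(a,r,4+gap,y);return tcp(p[0]+11,y,p[2])
a0=q[3];p0=lid(a0,r,4,y)
bot.servo_line(tcp(p0[0]+11+30,y,240),speed=200)
bot.servo_line(tcp(p0[0]+11+30,y,p0[2]),speed=120)
F0=F()
bot.servo_line(corner(a0,8),speed=60);print(F()-F0)
for a in np.linspace(a0,0,16)[1:]:
    bot.servo_line(corner(a,0),speed=50);print(round(a,2),(F()-F0).round(1))
z=70
while (F()-F0)[2]<15 and z>64:
    z-=1;bot.servo_line(tcp(107.5-r+4*0+11,y,z),speed=20);print(z,(F()-F0).round(1))
print(bot.state()["time_s"])
E
```

```text
[-0.16486595  0.77888717  0.58899858]
1.09 [0.  0.5 0.7]
1.02 [-0.9  0.5  0.5]
0.94 [-0.2 -0.3  0.5]
0.86 [-0.8 -0.1  0.2]
0.78 [-0.3 -0.2  0.9]
0.7 [-1.2 -0.  -0.4]
0.63 [-0.9  0.2  0.2]
0.55 [-0.6 -0.3  0.8]
0.47 [-1.3  1.2 -0.2]
0.39 [-0.4  0.5  1.1]
0.31 [-0.2  0.3  0.3]
0.23 [ 0.4  0.6 -0.5]
0.16 [-0.5  0.4  0.5]
0.08 [ 0.4  0.9 -0.2]
0.0 [-0.4  0.1  1.7]
69 [-1.8 -0.2  7.9]
68 [-2.9  0.6 12.2]
67 [-3.4  0.5 16.3]
18.175
```

```bash
python3 - <<'E'
from mv import *
import cv2
bot.servo_line(tcp(3,-45,180),speed=120)
bot.servo_line(tcp(-135,0,180),speed=200)
cc=camera("side");print(bot.state()["time_s"])
im=cv2.resize(cc["img"][180:315,170:305],None,fx=4.4,fy=4.4,interpolation=cv2.INTER_CUBIC)
for p in(lid(0,130,4,85),lid(0,0,4,85),lid(0,130,4,-85)):
    u=(proj("side",world(q,p))-(170,180))*4.4;cv2.circle(im,tuple(int(v) for v in u),3,(0,0,255),-1)
cv2.imwrite("pics/s3.png",im)
E
```

```text
20.1917
```

View pics/s3.png

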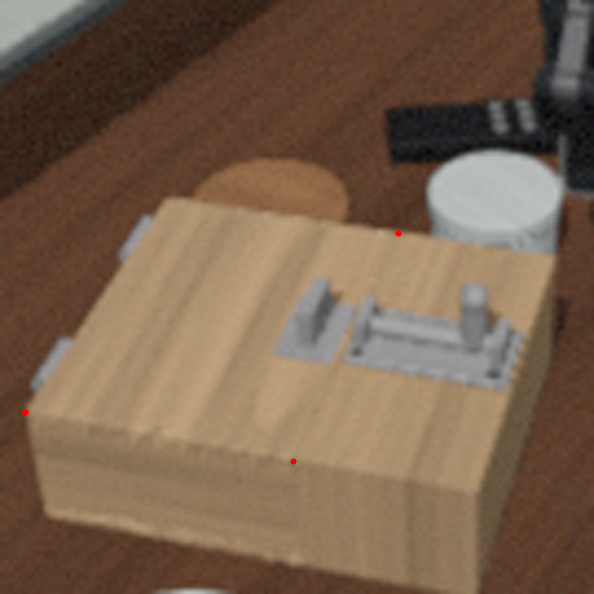

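The lid is level with the deck and the post at (475,294) is still back. Now I'll push the bolt home.

```bash
python3 - <<'E'
from mv import *
import cv2
bot.servo_line(tcp(-120,0,130),speed=150);bot.servo_line(tcp(-120,0,94),speed=60);F0=F()
x=-120
while x<-47:
    x+=3;bot.servo_line(tcp(x,0,94),speed=40);f=F()-F0
    if abs(f[0])>14:break
print(x,f.round(1))
bot.servo_line(tcp(x-12,0,94),speed=60);bot.servo_line(tcp(x-60,0,220),speed=200)
cc=camera("side");print(bot.state()["time_s"])
im=cv2.resize(cc["img"][180:315,170:305],None,fx=4.4,fy=4.4,interpolation=cv2.INTER_CUBIC)
for p in((-40,0,110),(15,0,80)):
    u=(proj("side",world(q,p))-(170,180))*4.4;cv2.circle(im,tuple(int(v) for v in u),3,(0,0,255),-1)
cv2.imwrite("pics/s4.png",im)
E
```

```text
-48 [-17.2  -2.2  14.7]
28.6667
```

View pics/s4.png

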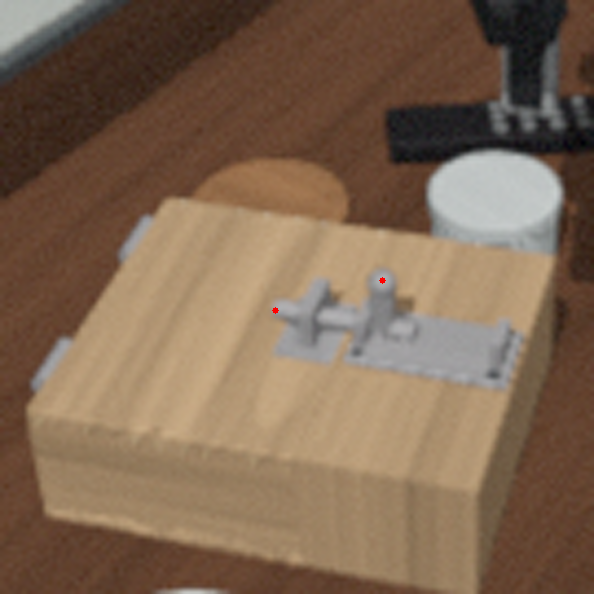

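The nose at (276,310) and the ball at (382,280) both sit on the predicted fully-home marks, so the bolt is through the keeper. The arm is clear of everything.

```bash
python3 -c "
from plant import bot
print(bot.sign_off())"
```

```text
the job is handed in; nothing more can be done
None
```

I drew the bolt right back, swung the lid shut gently and slid the bolt fully home through the keeper (each checked on the side camera), then handed the job in at about 29 s of the 58 s; no verdict came back.

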